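Tilt the stirring paddle out of the sample drying box

ROBOT

A 6-joint arm with a two-finger parallel gripper is mounted at the origin on the work surface. World frame = base frame: x ahead of the robot, y to its left, z up, the work surface at z = 0. Lengths are in m, angles in degrees, forces in N, time in s.
With the tool pointing down it reaches from about 0.3 to 0.85 m from the base axis. Payload 4.2 kg.
Tool frame: the origin (TCP) lies at the very end of the fingers, on their centre line; the grasp point (between the pads) lies 19 mm behind it; z points along the fingers, y is the direction in which the jaws open and shut (so a half turn about z gives the same grasp; the last joint's range is limited). The gripper opens to 91 mm and grips with 3 to 60 N. Pads are 32 mm wide; open, the fingers measure 118 mm over their backs; the gripper's body (76 mm by 178 mm) begins 60 mm behind the grasp point.
Start: joints at [-65.145, 18.312, 89.639, -0, 72.044, -1.146], TCP at [0.252, -0.517, 0.214] pointing down, gripper open.
Joint ranges: [-177.97, 177.97], [-48.28, 115.42], [12.27, 149.76], [-77.06, 257.06], [2.81, 150.46], [-146.56, 146.56]. Speed limits (degrees/s): [147.25, 147.25, 180, 180, 180, 180].

INTERFACE

Orientations are given as a 3x3 rotation matrix whose columns are the frame's x, y, z axes.
In Python, from station import * gives the robot as it stands. The module is installed in compiled form; this text tells all that it offers.
- The arm moves only by the tool send_rows, never from a script. Its argument "rows" is a list of rows, each an object with "travel": the shift along the tool's x, y, z in mm, a list of three; "turn": the turn, a rotation vector about the tool's x, y, z in degrees, a list of three; "hand": the closure in counts, from 0 (fully open) to 255 (shut). In form: [{"travel": [dx, dy, dz], "turn": [rx, ry, rz], "hand": hand}, ...]. A call has exactly 8 rows; each row shifts and turns the pose as measured when the row begins, along the tool's axes as they then stand; what a row does not reach is not made up. A row lasts 1/10 s, in which the tool goes at most 50 mm and 8.59 degrees, less where a joint would pass 70% of its speed; a pose out of reach is approached as far as the arm can. A call with a gripper value outside its range is refused whole. The fingers move at their own pace and stop on an object; the grip force is fixed at half the most. Time passes only in rows, so rows that do not move let the fingers close, or fill a call up. It gives the time, the measured TCP pose, the force and the opening at its end, in the units of the state.
- get_state(): the state, without advancing time (a new reading comes with each control period).
- camera(name): name is "scene" or "top"; returns the picture (400x640x3 uint8, blue, green, red); there is no depth.
- camera_params(name): a dict with "K" (3x3 intrinsics, pixels), "camera_from_world" (4x4, takes a point from world to camera coordinates). Camera axes: x right, y down, z forward; pixel columns grow to the right and rows downward; lengths in m; the calibration is good to about 2 mm. A picture is of the moment at which its call begins. camera_params takes no time and is no camera call.
- job_done(): hands the job in, once; it reports no verdict.
The state is a dict: "clock": time; "q": joint angles; "dq": joint speeds; "joint_torque": joint torques, N m; "tool_pos": TCP position; "ee_rot": TCP orientation; "contact_force": force on the tool from outside, world axes, zero at the start; "ft_torque": the same for the moment, N m; "finger_gap": finger opening in m.
Only numpy, scipy, OpenCV 4.12 (cv2) and the standard library are available. Lean on these libraries where they do the work, as an engineer would, in place of code of your own. Each camera call takes 0.05 s, during which the arm holds its last target.

TASK

A wooden stirring paddle lies inside the low drying box, under its clear sliding cover, and is longer than the opening. Slide the cover fully open and leave it open, then take hold of the paddle, tilt it end-first out through the opening without moving any of the other things on the counter and the box, and finish while holding it still in the gripper, with the whole paddle at least 60 mm clear above the top of the box.

Things in the scene. Friction and masses are not known exactly. Their poses are not given: they have to be found in the camera images.
- drybox: Fixed low grey sheet-metal box, 68 mm high; outside x -95..+265, y -220..+220 mm from its origin, which lies on the counter straight below the centre of the opening in its top. Box x points away from the robot, turned by a varying yaw; z up. Inside: y -216..+216 mm, floor at z = 4 mm. Two rests 8 mm wide run along x at y = +-75 mm, tops at z = 26 mm; the paddle lies across them.
- opening (a point): Centre of the rectangular opening in the box's top, at the top face, 68 mm above the counter. Axes as the box's. The opening is 150 mm along x and 210 mm along y; the top sheet around it is 4 mm thick (underside 64 mm above the counter). Two cover tracks 5 mm wide run along x on the top at y = +-119.5 mm, up to 76 mm above the counter.
- cover (a joint): Travel (m) of the clear cover along box +x, away from the robot: 0 shut, 0.16 fully open, the whole opening free. The cover is a 170 (x) x 228 (y) x 5 mm plate on the box's top, centred over the opening when shut; starts 0 to 30 mm open, slides with about 2 N of friction, stays where it is left and cannot be lifted off.
- cover_grip (a point): Centre of the cover's upright black fin grip, 94 mm above the counter. The fin is 12 mm thick along box x, 70 mm long along box y, and stands from 73 to 107 mm above the counter, at the middle of the cover. Axes as the box's.
- paddle_mid (a point): Middle of the paddle's length, width and thickness. Flat wooden paddle 280 mm long along its own y, 10 mm thick (z); handle part (y -140..+60 mm) 24 mm wide along x, blade part (y +60..+140) 40 mm wide. About 60 g, balance point about 15 mm from the middle to the blade. At the start it lies flat on the rests, nearly along box y, its middle 31 mm above the counter and within 25 mm of the box's origin.
- paddle_handle_end (a point): Centre of the paddle's handle end, 140 mm from the middle. Axes as the paddle's.
- paddle_blade_end (a point): Centre of the paddle's blade end, 140 mm from the middle the other way. Axes as the paddle's.
- tester_pot: small paint tester pot, 54 mm across, 55 mm tall, standing on one rear corner of the box's top; origin at its underside
- fan_deck: closed fan deck of colour cards, 120 x 45 x 20 mm, lying on the other rear corner of the box's top; origin at its underside
- paint_tin: paint tin, 100 mm across, 120 mm tall, on the counter; origin at its underside
- filler_tub: tub of filler, 70 mm across, 85 mm tall, on the counter; origin at its underside
- masking_tape: roll of masking tape, 100 mm across, 25 mm tall, lying flat on the counter; origin at its underside
- brush: paint brush lying on the counter; origin at its underside
- filling_knife: filling knife lying on the counter; origin at its underside
- paddle: The same paddle as a whole; origin 5 mm below its middle, at the underside. Axes as above.
There are look-alikes about, which are no part of the job. What is shaped like the filler_tub but pink or turquoise is not meant.

How it is judged (in metres and radians):
On the way, in this order (a step that is already met when the one before it is completed fails the run):
1. the cover is slid open (at least 135 of its 160 mm) (value of joint cover above 0.135 m), for 0.2 s.
2. the paddle is tilted, one end out above the box while the other is still inside (((height (world z) of paddle_handle_end above 0.09 m and height (world z) of paddle_blade_end below 0.062 m) or (height (world z) of paddle_blade_end above 0.09 m and height (world z) of paddle_handle_end below 0.062 m))), for 0.1 s.
At the end, for the whole second after the job is handed in: Held in the fingers and still (under 30 mm/s), both ends of the paddle are more than 125 mm above the counter (57 mm above the box's top), nothing else touches it, and the cover is still open by at least 135 mm (height (world z) of each of paddle_handle_end, paddle_blade_end above 0.125 m and contact force between paddle and the fingers above 0.5 N and contact force between paddle and drybox below 0.05 N and contact force between paddle and tester_pot below 0.05 N and contact force between paddle and fan_deck below 0.05 N and contact force between paddle and paint_tin below 0.05 N and contact force between paddle and filler_tub below 0.05 N and contact force between paddle and masking_tape below 0.05 N and contact force between paddle and brush below 0.05 N and contact force between paddle and filling_knife below 0.05 N and linear speed of paddle below 0.03 m/s and value of joint cover above 0.135 m); the arm keeps its last pose, push and grip.
It fails at once if one of the other things on the counter or the box is moved by more than 30 mm (distance of any of tester_pot, fan_deck, paint_tin, filler_tub, masking_tape, brush, filling_knife from where it was at the start of the episode above 0.03 m).
It also fails if it takes over 54 s, if anything falls off the work surface, if the arm or the gripper's body presses on something with over 40 N, if the wrist force passes 120 N, or if a joint passes its speed limit or range.

## Working session

There is one attempt and no reset: what is moved stays moved. The work goes in short steps, Python scripts to look and compute and a tool call to move; the robot and the scene stay as the last step left them, time stands still between calls to the robot, and variables do not carry over. Pictures are saved under pics/ and viewed, and the job is handed in when it is done.

Besides the shell and the picture viewer there is one more tool, called after "Request:" by a JSON object that holds its "api" and its "payload". send_rows: Moves the arm, as the interface text tells. Its arguments: {"type":"object","properties":{"rows":{"type":"array","items":{"type":"object","properties":{"travel":{"type":"array","items":{"type":"number"}},"turn":{"type":"array","items":{"type":"number"}},"hand":{"type":"number"}}}}},"required":["rows"]}

```bash
mkdir -p pics; python3 - <<'E'
from station import *
import cv2
s=get_state(); print(s)
for n in("scene","top"):
    p=camera_params(n); print(n,p["K"],p["camera_from_world"])
    cv2.imwrite(f"pics/{n}0.png",camera(n))
E
```

```text
{'clock': 0.0, 'q': array([-6.51439809e+01,  1.83514507e+01,  8.97085539e+01,  1.51915661e-03,
        7.20440860e+01, -1.14662254e+00]), 'dq': array([ 0.02681878, -0.00915349,  0.07875825,  0.0832394 ,  0.09122732,
        0.06015841]), 'joint_torque': array([-3.37453501e-03, -4.12476110e+01, -2.31981432e+01,  7.26440549e-02,
        4.55460779e-02, -1.14132763e-04]), 'tool_pos': array([ 0.25186792, -0.51631643,  0.21310765]), 'ee_rot': array([[ 8.98777450e-01,  4.38404546e-01, -7.40754199e-04],
       [ 4.38405168e-01, -8.98775921e-01,  1.65903719e-03],
       [ 6.15574081e-05, -1.81585568e-03, -9.99998349e-01]]), 'contact_force': array([ 0.32841557,  0.59582067, -0.53948043]), 'ft_torque': array([-0.02066003,  0.00041242,  0.0077524 ]), 'finger_gap': 0.09116726322046273}
scene [[474.24028201   0.         320.03343641]
 [  0.         474.24028201 187.4954406 ]
 [  0.           0.           1.        ]] [[ 0.31655911  0.94856514 -0.00380794 -0.17211392]
 [ 0.52382013 -0.17815541 -0.83299047 -0.22836829]
 [-0.79082412  0.26169605 -0.55327424  1.98539084]
 [ 0.          0.          0.          1.        ]]
top [[454.01251362   0.         315.02757398]
 [  0.         454.01251362 201.0383926 ]
 [  0.           0.           1.        ]] [[ 0.02161579 -0.99969624 -0.01183967  0.00831347]
 [-0.99745891 -0.02076026 -0.0681523   0.54642359]
 [ 0.0678858   0.01328275 -0.99760467  1.72259768]
 [ 0.          0.          0.          1.        ]]
```

View pics/scene0.png

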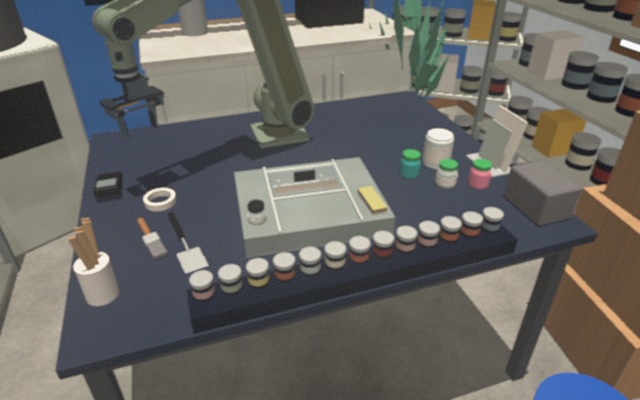

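View pics/top0.png

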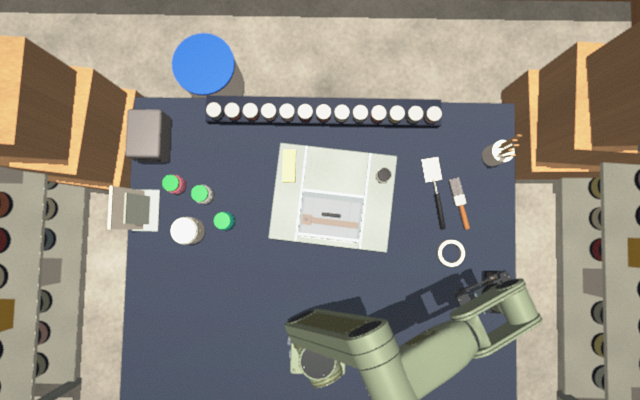

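The top view shows the box at about (270–397, 143–252), the fin at (331,215) and the paddle at about (305–362, 217–225). Next I'll enlarge the box.

```bash
python3 - <<'E'
import cv2
a=cv2.imread("pics/top0.png")[140:256,262:402]; cv2.imwrite("pics/topc.png",cv2.resize(a,None,fx=5,fy=5,interpolation=cv2.INTER_CUBIC))
a=cv2.imread("pics/scene0.png")[150:250,225:395]; cv2.imwrite("pics/scenec.png",cv2.resize(a,None,fx=4.5,fy=4.5,interpolation=cv2.INTER_CUBIC))
E
```

```text
(no output)
```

View pics/topc.png

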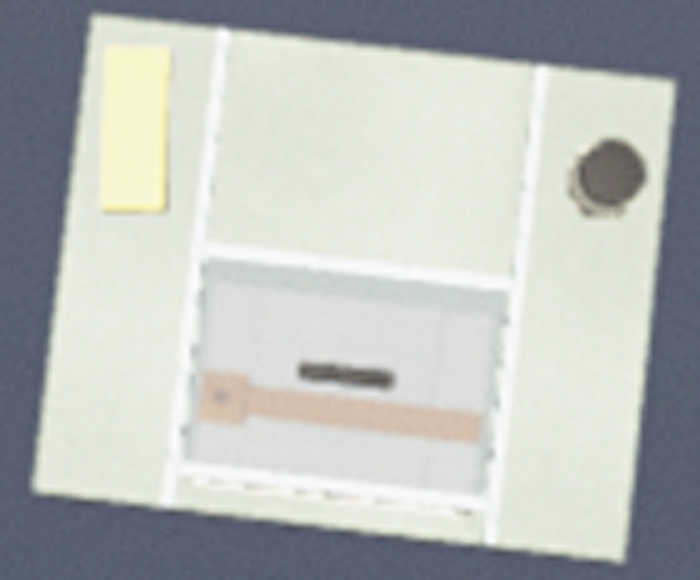

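View pics/scenec.png

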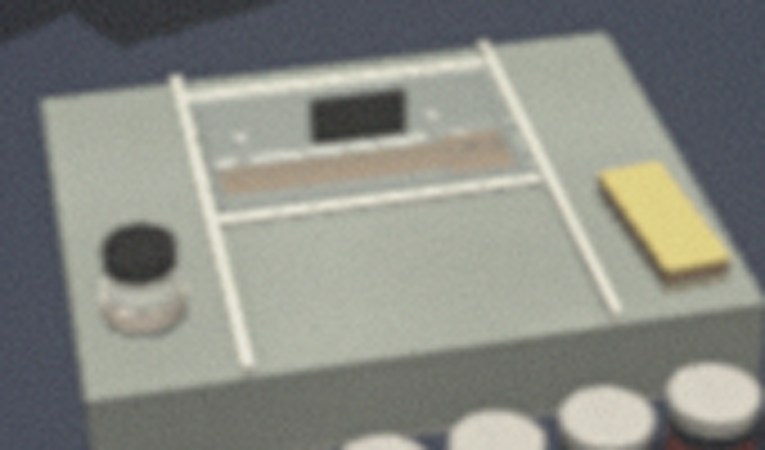

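```bash
cat > h.py <<'E'
from station import *
import numpy as np, cv2
from scipy.optimize import least_squares
from scipy.spatial.transform import Rotation as R
def ray(name,uv,z):
    p=camera_params(name);K=p["K"];T=p["camera_from_world"]
    Rm,t=T[:3,:3],T[:3,3]; c=-Rm.T@t
    d=Rm.T@np.linalg.inv(K)@np.array([uv[0],uv[1],1.]); return c+d*(z-c[2])/d[2]
def proj(name,P):
    p=camera_params(name);K=p["K"];T=p["camera_from_world"]
    q=K@(T[:3,:3]@np.asarray(P)+T[:3,3]); return q[:2]/q[2]
def ct(u,v): return ((u+.5)/5-.5+262,(v+.5)/5-.5+140)
def cs(u,v): return ((u+.5)/4.5-.5+225,(v+.5)/4.5-.5+150)
E
python3 - <<'E'
from h import *
# box coords of corners: far-left(+x,+y)
C=[((265,220,68),"top",ct(92,14)),((265,-220,68),"top",ct(677,80)),((-95,-220,68),"top",ct(627,562)),((-95,220,68),"top",ct(33,492)),
((265,-220,68),"scene",cs(85,400)),((-95,-220,68),"scene",cs(42,99)),((-95,220,68),"scene",cs(605,33)),((265,220,68),"scene",cs(768,300))]
def W(b,P): 
    P=np.array(P)/1000; c,s=np.cos(b[2]),np.sin(b[2]); return np.array([b[0]+c*P[0]-s*P[1],b[1]+s*P[0]+c*P[1],P[2]])
for sel in (["top"],["scene"],["top","scene"]):
    f=lambda b: np.concatenate([proj(n,W(b,P))-uv for P,n,uv in C if n in sel])
    r=least_squares(f,[.5,0,0]); print(sel,r.x[:2],np.degrees(r.x[2]),np.round(r.fun,1))
b=r.x; np.save("box.npy",b)
def B(w): 
    c,s=np.cos(b[2]),np.sin(b[2]); d=w[:2]-b[:2]; return np.round(1000*np.array([c*d[0]+s*d[1],-s*d[0]+c*d[1]]),1)
for nm,u,v,z in [("fin L",299,371,.107),("fin R",394,379,.107),("blade sh t",248,375,.036),("blade sh b",248,423,.036),("h top l",260,389,.036),("h bot l",260,416,.036),("h top r",478,412,.036),("h bot r",478,442,.036),("blade l t",206,372,.036),("blade l b",203,420,.036),("pot top",611,172,.123),("deck",104,45,.088),("deck",168,47,.088),("deck",164,212,.088)]:
    w=ray("top",ct(u,v),z); print(nm,np.round(w,4),B(w))
for nm,u,v,z in [("fin top L",311,98,.107),("fin top R",405,90,.107),("sh far(+x)",438,157,.036),("sh far2",450,175,.036),("h l t",225,172,.036),("h l b",225,194,.036),("h r t",430,147,.036),("h r b",430,174,.036),("blade corner",512,162,.036)]:
    w=ray("scene",cs(u,v),z); print(nm,np.round(w,4),B(w))
E
```

```text
['top'] [ 0.47592512 -0.03915571] -5.39874827182607 [ 0.2  0.2 -0.2  0.2 -0.3 -0.2  0.3 -0.1]
['scene'] [ 0.47517836 -0.03449688] -5.56396544564397 [ 0.3  0.   0.   0.1  0.1 -0.2 -0.5  0.2]
['top', 'scene'] [ 0.47594875 -0.03659347] -5.465678118473995 [-0.4  0.1 -0.8  0.2 -1.1 -0.2 -0.4 -0.2 -0.2  0.4 -0.6  0.4 -0.5 -0.
 -0.9  0.4]
fin L [ 0.4941 -0.0054  0.107 ] [15.1 32.8]
fin R [ 0.4898 -0.0745  0.107 ] [ 17.4 -36.4]
blade sh t [0.4931 0.0331 0.036 ] [10.5 71. ]
blade sh b [0.4568 0.0323 0.036 ] [-25.6  66.7]
h top l [0.4827 0.0237 0.036 ] [ 1.  60.7]
h bot l [0.4623 0.0233 0.036 ] [-19.3  58.3]
h top r [ 0.4688 -0.1415  0.036 ] [   2.9 -105.1]
h bot r [ 0.4462 -0.1418  0.036 ] [ -19.6 -107.6]
blade l t [0.4947 0.065  0.036 ] [  9.  102.9]
blade l b [0.4583 0.0664 0.036 ] [-27.3 100.8]
pot top [ 0.6421 -0.2278  0.123 ] [ 183.6 -174.5]
deck [0.7341 0.1444 0.088 ] [239.7 204.7]
deck [0.7335 0.0968 0.088 ] [243.7 157.3]
deck [0.6103 0.0967 0.088 ] [121.1 145.5]
fin top L [ 0.4838 -0.0688  0.107 ] [ 10.9 -31.3]
fin top R [ 0.495  -0.0018  0.107 ] [15.7 36.4]
sh far(+x) [0.4832 0.0271 0.036 ] [ 1.2 64.1]
sh far2 [0.509  0.0277 0.036 ] [26.8 67.2]
h l t [ 0.4518 -0.1282  0.036 ] [-15.4 -93.5]
h l b [ 0.4799 -0.1351  0.036 ] [ 13.3 -97.7]
h r t [0.4683 0.0258 0.036 ] [-13.5  61.4]
h r b [0.503  0.0142 0.036 ] [22.1 53.1]
blade corner [0.5074 0.0769 0.036 ] [ 20.5 116. ]
```

```bash
cat >> h.py <<'E'
def plan(target,Rt,n,pos=None,R0=None):
    s=get_state(); p=s["tool_pos"] if pos is None else np.array(pos); R0=s["ee_rot"] if R0 is None else R0
    rv=R.from_matrix(R0.T@Rt).as_rotvec(); 
    for i in range(n):
        Ri=R0@R.from_rotvec(rv*i/n).as_matrix()
        d=Ri.T@(np.array(target)-p)/n*1000
        print(np.round(d,1).tolist(),np.round(np.degrees(rv/n),2).tolist())
def Rd(yaw,tilt=0):
    # tool down, y axis along box x; tilt about box x (deg)
    c,s=np.cos(np.radians(yaw)),np.sin(np.radians(yaw))
    y=np.array([c,s,0]);z=np.array([0,0,-1.]);x=np.cross(y,z)
    M=np.stack([x,y,z],1); return R.from_rotvec(np.radians(tilt)*y).as_matrix()@M
E
python3 -c "
from h import *
plan([.491,-.038,.18],Rd(-5.45),16)"
```

```text
[26.5, -20.3, 2.1] [-0.01, -0.0, -3.66]
[27.8, -18.6, 2.1] [-0.01, -0.0, -3.66]
[28.9, -16.8, 2.1] [-0.01, -0.0, -3.66]
[29.9, -14.9, 2.1] [-0.01, -0.0, -3.66]
[30.8, -13.0, 2.1] [-0.01, -0.0, -3.66]
[31.6, -11.0, 2.1] [-0.01, -0.0, -3.66]
[32.2, -8.9, 2.1] [-0.01, -0.0, -3.66]
[32.7, -6.8, 2.1] [-0.01, -0.0, -3.66]
[33.1, -4.7, 2.1] [-0.01, -0.0, -3.66]
[33.3, -2.6, 2.1] [-0.01, -0.0, -3.66]
[33.4, -0.5, 2.1] [-0.01, -0.0, -3.66]
[33.4, 1.6, 2.1] [-0.01, -0.0, -3.66]
[33.2, 3.8, 2.1] [-0.01, -0.0, -3.66]
[32.9, 5.9, 2.1] [-0.01, -0.0, -3.66]
[32.5, 8.0, 2.1] [-0.01, -0.0, -3.66]
[31.9, 10.0, 2.1] [-0.01, -0.0, -3.66]
```

Request:
{"api": "send_rows", "payload": {"rows": [{"travel":[26,-20,2],"turn":[0,0,-3.7],"hand":0},{"travel":[28,-18,2],"turn":[0,0,-3.7],"hand":0},{"travel":[29,-17,2],"turn":[0,0,-3.7],"hand":0},{"travel":[30,-15,2],"turn":[0,0,-3.7],"hand":0},{"travel":[31,-13,2],"turn":[0,0,-3.7],"hand":0},{"travel":[32,-11,2],"turn":[0,0,-3.7],"hand":0},{"travel":[32,-9,2],"turn":[0,0,-3.7],"hand":0},{"travel":[33,-7,2],"turn":[0,0,-3.7],"hand":0}]}}

```text
clock: 0.9
tool_pos: [0.3705, -0.2698, 0.1932]
ee_rot: [[0.554, 0.832, -0.004], [0.832, -0.554, 0.005], [0.002, -0.006, -1.0]]
contact_force: [-0.5, 0.4, 0.3]
finger_gap: 0.0913
```

Request:
{"api": "send_rows", "payload": {"rows": [{"travel":[33,-5,2],"turn":[0,0,-3.7],"hand":0},{"travel":[33,-3,2],"turn":[0,0,-3.7],"hand":0},{"travel":[33,0,2],"turn":[0,0,-3.7],"hand":0},{"travel":[33,2,2],"turn":[0,0,-3.7],"hand":0},{"travel":[33,4,2],"turn":[0,0,-3.7],"hand":0},{"travel":[33,6,2],"turn":[0,0,-3.7],"hand":0},{"travel":[32,8,2],"turn":[0,0,-3.7],"hand":0},{"travel":[32,10,2],"turn":[0,0,-3.7],"hand":0}]}}

```text
clock: 1.7
tool_pos: [0.4839, -0.0173, 0.1752]
ee_rot: [[0.049, 0.999, -0.008], [0.999, -0.049, 0.006], [0.005, -0.008, -1.0]]
contact_force: [0.6, 0.8, 0.5]
finger_gap: 0.091
```

```bash
python3 -c "
from h import *
s=get_state();print(s['clock'],s['tool_pos'],s['q'])
plan([.491,-.038,.08],Rd(-5.45),8)"
```

```text
1.7 [ 0.48385617 -0.01729811  0.17521685] [ -3.61644689  12.14789033 104.25232179   0.33334542  64.08808784
  -0.95202538]
[-2.6, 1.1, 11.9] [-0.06, -0.04, 0.33]
[-2.6, 1.1, 11.9] [-0.06, -0.04, 0.33]
[-2.6, 1.1, 11.9] [-0.06, -0.04, 0.33]
[-2.6, 1.1, 11.9] [-0.06, -0.04, 0.33]
[-2.5, 1.1, 11.9] [-0.06, -0.04, 0.33]
[-2.5, 1.1, 11.9] [-0.06, -0.04, 0.33]
[-2.5, 1.1, 11.9] [-0.06, -0.04, 0.33]
[-2.5, 1.1, 11.9] [-0.06, -0.04, 0.33]
```

Request:
{"api": "send_rows", "payload": {"rows": [{"travel":[-7,3,12],"turn":[0,0,0.8],"hand":0},{"travel":[-7,3,12],"turn":[0,0,0.8],"hand":0},{"travel":[-6,2,12],"turn":[0,0,0.8],"hand":0},{"travel":[0,0,12],"turn":[0,0,0],"hand":0},{"travel":[0,0,12],"turn":[0,0,0],"hand":0},{"travel":[0,0,12],"turn":[0,0,0],"hand":0},{"travel":[0,0,11],"turn":[0,0,0],"hand":0},{"travel":[0,0,8],"turn":[0,0,0],"hand":0}]}}

```text
clock: 2.5
tool_pos: [0.4877, -0.0423, 0.0754]
ee_rot: [[0.101, 0.995, -0.013], [0.995, -0.101, 0.006], [0.004, -0.014, -1.0]]
contact_force: [0.2, 0.5, 0.2]
finger_gap: 0.0914
```

```bash
python3 -c "
from h import *
s=get_state();print(s['clock'],s['tool_pos'],s['contact_force'])
cv2.imwrite('pics/s1.png',cv2.resize(camera('scene')[100:260,200:420],None,fx=3.5,fy=3.5,interpolation=cv2.INTER_CUBIC))
plan([.491,-.038,.08],Rd(-5.45),1)"
```

```text
2.5 [ 0.48767597 -0.04225037  0.07542846] [0.17980976 0.51374966 0.18873448]
[4.5, 3.7, -5.7] [-0.94, -0.25, -0.32]
```

View pics/s1.png

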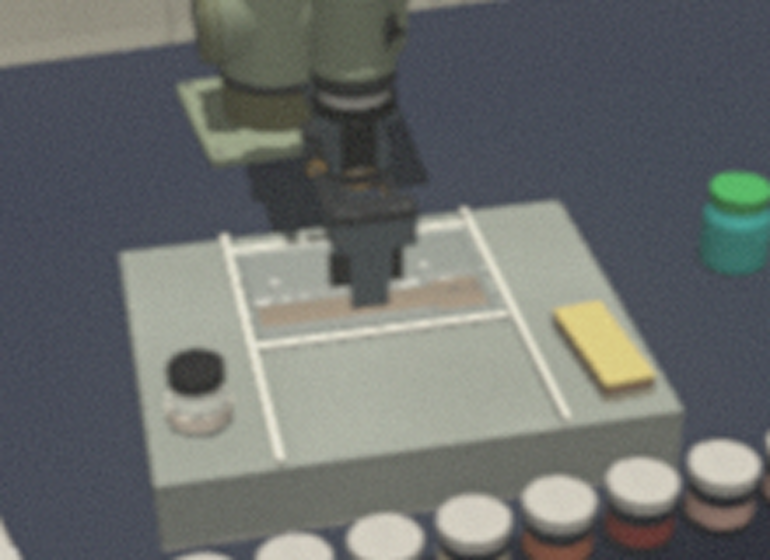

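The front finger straddles the black fin at about (365,265) in the crop, and the force is near zero. I'll raise the hand about 6 mm, close it, and slide the cover.

Request:
{"api": "send_rows", "payload": {"rows": [{"travel":[3,3,-6],"turn":[-0.9,0,0],"hand":0},{"travel":[0,0,-1],"turn":[0,0,0],"hand":120},{"travel":[0,0,0],"turn":[0,0,0],"hand":255},{"travel":[0,0,0],"turn":[0,0,0],"hand":255},{"travel":[0,0,0],"turn":[0,0,0],"hand":255},{"travel":[0,0,0],"turn":[0,0,0],"hand":255},{"travel":[0,0,0],"turn":[0,0,0],"hand":255},{"travel":[0,0,0],"turn":[0,0,0],"hand":255}]}}

```text
clock: 3.35
tool_pos: [0.4917, -0.0397, 0.0836]
ee_rot: [[0.102, 0.995, 0.005], [0.995, -0.102, 0.004], [0.004, 0.005, -1.0]]
contact_force: [0.4, 0.7, -0.1]
finger_gap: 0.0382
```

```bash
python3 -c "
from h import *
s=get_state();print(s['clock'],s['tool_pos'],s['contact_force'],s['finger_gap'])
b=np.load('box.npy');c,sn=np.cos(b[2]),np.sin(b[2]);d=s['tool_pos'][:2]-b[:2];x=c*d[0]+sn*d[1];print('box',x,-sn*d[0]+c*d[1])
e=.156-x;p=s['tool_pos']
plan([p[0]+c*e,p[1]+sn*e,.081],Rd(-5.45),10)"
```

```text
3.35 [ 0.49171965 -0.03973451  0.08355697] [ 0.36174857  0.66676847 -0.09187853] 0.03815361155771026
box 0.015998369496045512 -0.0016245874398818005
[0.1, 14.0, 0.3] [0.03, -0.02, -0.04]
[0.1, 14.0, 0.3] [0.03, -0.02, -0.04]
[0.1, 14.0, 0.3] [0.03, -0.02, -0.04]
[0.1, 14.0, 0.3] [0.03, -0.02, -0.04]
[0.1, 14.0, 0.3] [0.03, -0.02, -0.04]
[0.0, 14.0, 0.3] [0.03, -0.02, -0.04]
[0.0, 14.0, 0.3] [0.03, -0.02, -0.04]
[0.0, 14.0, 0.3] [0.03, -0.02, -0.04]
[0.0, 14.0, 0.3] [0.03, -0.02, -0.04]
[0.0, 14.0, 0.3] [0.03, -0.02, -0.04]
```

Fingers are slow, so I'll keep closing.

Request:
{"api": "send_rows", "payload": {"rows": [{"travel":[0,0,1],"turn":[0,0,0],"hand":255},{"travel":[0,0,1],"turn":[0,0,0],"hand":255},{"travel":[0,0,0],"turn":[0,0,0],"hand":255},{"travel":[0,0,0],"turn":[0,0,0],"hand":255},{"travel":[0,0,0],"turn":[0,0,0],"hand":255},{"travel":[0,0,0],"turn":[0,0,0],"hand":255},{"travel":[0,4,0],"turn":[0,0,0],"hand":255},{"travel":[0,8,0],"turn":[0,0,0],"hand":255}]}}

```text
clock: 4.15
tool_pos: [0.5021, -0.0407, 0.0814]
ee_rot: [[0.098, 0.995, 0.001], [0.995, -0.098, 0.004], [0.004, 0.0, -1.0]]
contact_force: [-2.0, 0.6, 1.4]
finger_gap: 0.012
```

Request:
{"api": "send_rows", "payload": {"rows": [{"travel":[0,15,0],"turn":[0,0,0],"hand":255},{"travel":[0,17,0],"turn":[0,0,0],"hand":255},{"travel":[0,17,0],"turn":[0,0,0],"hand":255},{"travel":[0,17,0],"turn":[0,0,0],"hand":255},{"travel":[0,17,0],"turn":[0,0,0],"hand":255},{"travel":[0,17,0],"turn":[0,0,0],"hand":255},{"travel":[0,15,0],"turn":[0,0,0],"hand":255},{"travel":[0,10,0],"turn":[0,0,0],"hand":255}]}}

```text
clock: 4.95
tool_pos: [0.6325, -0.0533, 0.0814]
ee_rot: [[0.098, 0.995, -0.001], [0.995, -0.098, 0.004], [0.004, -0.001, -1.0]]
contact_force: [-3.0, 0.9, 3.7]
finger_gap: 0.012
```

```bash
python3 -c "
from h import *
s=get_state();print(s['clock'],s['tool_pos'],s['contact_force'],s['finger_gap'])
b=np.load('box.npy');c,sn=np.cos(b[2]),np.sin(b[2]);d=s['tool_pos'][:2]-b[:2];x=c*d[0]+sn*d[1];print('box',x,-sn*d[0]+c*d[1])
"
```

```text
4.95 [ 0.63248919 -0.05326018  0.08136697] [-2.96049449  0.85466396  3.69794055] 0.011991341132671269
box 0.15741621316861618 -0.0016805384941916465
```

Request:
{"api": "send_rows", "payload": {"rows": [{"travel":[0,2,0],"turn":[0,0,0],"hand":255},{"travel":[0,2,0],"turn":[0,0,0],"hand":255},{"travel":[0,0,0],"turn":[0,0,0],"hand":255},{"travel":[0,0,0],"turn":[0,0,0],"hand":120},{"travel":[0,0,0],"turn":[0,0,0],"hand":120},{"travel":[0,0,0],"turn":[0,0,0],"hand":120},{"travel":[0,0,-10],"turn":[0,0,0],"hand":120},{"travel":[0,0,-40],"turn":[0,0,0],"hand":120}]}}

```text
clock: 5.75
tool_pos: [0.632, -0.0536, 0.1264]
ee_rot: [[0.101, 0.995, -0.016], [0.995, -0.101, 0.006], [0.005, -0.017, -1.0]]
contact_force: [0.6, -0.2, -0.1]
finger_gap: 0.0474
```

Request:
{"api": "send_rows", "payload": {"rows": [{"travel":[0,0,-50],"turn":[0,0,0],"hand":105},{"travel":[0,0,-40],"turn":[0,0,0],"hand":105},{"travel":[40,0,-10],"turn":[0,0,0],"hand":105},{"travel":[50,0,0],"turn":[0,0,0],"hand":105},{"travel":[50,0,0],"turn":[0,0,0],"hand":105},{"travel":[50,0,0],"turn":[0,0,0],"hand":105},{"travel":[40,0,0],"turn":[0,0,0],"hand":105},{"travel":[20,0,0],"turn":[0,0,0],"hand":105}]}}

```text
clock: 6.55
tool_pos: [0.6643, 0.198, 0.2463]
ee_rot: [[0.111, 0.994, 0.006], [0.994, -0.111, 0.007], [0.008, 0.005, -1.0]]
contact_force: [0.5, -0.0, -0.3]
finger_gap: 0.0539
```

```bash
python3 -c "
from h import *
s=get_state();print(s['clock'],s['tool_pos'],s['contact_force'],s['finger_gap'])
a=camera('top');cv2.imwrite('pics/t2.png',a);cv2.imwrite('pics/t2c.png',cv2.resize(a[140:256,262:402],None,fx=5,fy=5,interpolation=cv2.INTER_CUBIC))
a=camera('scene');cv2.imwrite('pics/s2.png',a);cv2.imwrite('pics/s2c.png',cv2.resize(a[150:250,225:395],None,fx=4.5,fy=4.5,interpolation=cv2.INTER_CUBIC))
"
```

```text
6.55 [0.6642602  0.19797181 0.24630354] [ 0.51654325 -0.00494899 -0.31884374] 0.053873689263024264
```

View pics/t2c.png

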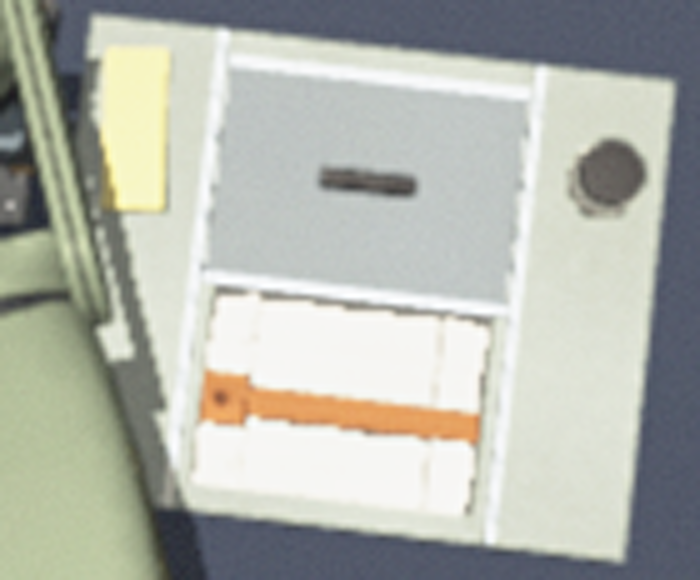

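View pics/s2c.png

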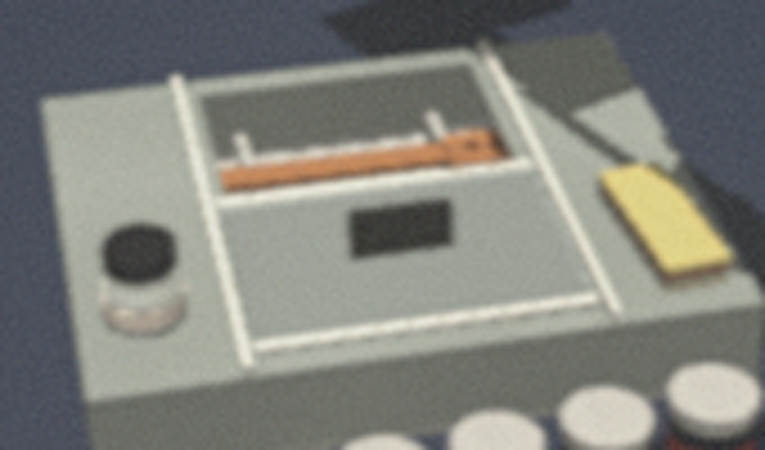

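The cover is open and the fin has moved to (368,182) in the top crop. The orange paddle spans the opening at v≈398–425, with its blade to the left (+y). I'll measure the paddle by colour.

```bash
python3 - <<'E'
from h import *
b=np.load('box.npy')
def B(w): 
    c,s=np.cos(b[2]),np.sin(b[2]); d=w[:2]-b[:2]; return np.array([c*d[0]+s*d[1],-s*d[0]+c*d[1]])*1000
for n,(r0,r1,c0,c1) in (("top",(205,235,295,365)),("scene",(170,200,268,345))):
    im=cv2.imread(f"pics/{n[0]}2.png"); h=cv2.cvtColor(im,cv2.COLOR_BGR2HSV)
    m=((h[...,0]<20)&(h[...,1]>70)).astype(np.uint8); k=np.zeros_like(m);k[r0:r1,c0:c1]=1;m*=k
    v,u=np.nonzero(m); P=np.array([B(ray(n,(a,c),.036 if n=="top" else .034)) for a,c in zip(u,v)])
    print(n,len(u),P.min(0),P.max(0))
    for y0 in range(-110,120,20):
        q=P[(P[:,1]>=y0)&(P[:,1]<y0+20)]
        if len(q):print(y0,len(q),q.mean(0).round(1), (q[:,0].max()-q[:,0].min()).round(1))
E
```

```text
top 371 [ -27.59352249 -106.83499367] [  9.56468381 104.54065647]
-110 26 [-10.4 -98.9] 19.2
-90 32 [ -9.1 -79.8] 21.0
-70 30 [ -9.6 -60.1] 22.1
-50 33 [-10.9 -40.2] 21.0
-30 34 [ -9.2 -20. ] 23.0
-10 31 [-8.9  0.5] 22.1
10 31 [-10.2  20.1] 21.0
30 32 [-9.5 39.7] 22.5
50 31 [-9.2 59.8] 21.7
70 53 [-8.7 79.9] 36.0
90 38 [-9.2 97.3] 37.2
scene 337 [-31.21894749 -97.0025049 ] [ 11.30162472 114.78044736]
-110 9 [ -8.  -93.8] 19.2
-90 31 [ -8.1 -80. ] 28.2
-70 29 [ -7. -60.] 28.8
-50 29 [ -6.8 -40.3] 28.1
-30 29 [ -6.7 -20.3] 27.6
-10 31 [-7.5  0.3] 28.5
10 28 [-7.1 20.5] 29.1
30 29 [-6.3 39.8] 29.2
50 32 [-7.2 60.6] 32.4
70 38 [-8.9 80.1] 42.3
90 43 [ -9.2 100. ] 41.7
110 9 [ -8.4 113. ] 32.6
```

```bash
python3 -c "
from h import *
plan([.469,-.013,.16],Rd(-5.45),7)"
```

```text
[-33.1, -24.5, 11.9] [0.04, -0.06, -0.12]
[-33.0, -24.6, 12.0] [0.04, -0.06, -0.12]
[-32.9, -24.6, 12.0] [0.04, -0.06, -0.12]
[-32.9, -24.7, 12.1] [0.04, -0.06, -0.12]
[-32.8, -24.7, 12.1] [0.04, -0.06, -0.12]
[-32.8, -24.8, 12.2] [0.04, -0.06, -0.12]
[-32.7, -24.9, 12.2] [0.04, -0.06, -0.12]
```

Request:
{"api": "send_rows", "payload": {"rows": [{"travel":[-33,-25,12],"turn":[0,0,-0.1],"hand":105},{"travel":[-33,-25,12],"turn":[0,0,-0.1],"hand":105},{"travel":[-33,-25,12],"turn":[0,0,-0.1],"hand":105},{"travel":[-33,-25,12],"turn":[0,0,-0.1],"hand":105},{"travel":[-33,-25,12],"turn":[0,0,-0.1],"hand":105},{"travel":[-33,-25,12],"turn":[0,0,-0.1],"hand":105},{"travel":[-26,-20,10],"turn":[0,0,-0.1],"hand":105},{"travel":[0,0,0],"turn":[0,0,0],"hand":105}]}}

```text
clock: 7.45
tool_pos: [0.4634, -0.0193, 0.1599]
ee_rot: [[0.099, 0.995, 0.011], [0.995, -0.099, 0.003], [0.004, 0.01, -1.0]]
contact_force: [0.1, 0.7, 0.3]
finger_gap: 0.0536
```

```bash
python3 -c "
from h import *
s=get_state();print(s['clock'],s['tool_pos'],s['finger_gap'])
plan([.469,-.013,.08],Rd(-5.45),4)"
```

```text
7.45 [ 0.46342932 -0.01930814  0.15994136] 0.05361131214161691
[1.6, 1.0, 20.0] [0.15, -0.05, -0.05]
[1.7, 1.1, 20.0] [0.15, -0.05, -0.05]
[1.7, 1.1, 20.0] [0.15, -0.05, -0.05]
[1.7, 1.2, 20.0] [0.15, -0.05, -0.05]
```

Request:
{"api": "send_rows", "payload": {"rows": [{"travel":[3,3,0],"turn":[0.6,0,0],"hand":105},{"travel":[3,3,10],"turn":[0,0,0],"hand":105},{"travel":[0,0,15],"turn":[0,0,0],"hand":105},{"travel":[0,0,15],"turn":[0,0,0],"hand":105},{"travel":[0,0,15],"turn":[0,0,0],"hand":105},{"travel":[0,0,10],"turn":[0,0,0],"hand":105},{"travel":[0,0,5],"turn":[0,0,0],"hand":105},{"travel":[0,0,0],"turn":[0,0,0],"hand":105}]}}

```text
clock: 8.25
tool_pos: [0.4803, -0.0107, 0.0885]
ee_rot: [[0.097, 0.995, 0.011], [0.995, -0.097, 0.004], [0.005, 0.01, -1.0]]
contact_force: [-0.5, 0.1, -0.1]
finger_gap: 0.0536
```

```bash
python3 -c "
from h import *
s=get_state();print(s['clock'],s['tool_pos'],s['finger_gap'])
cv2.imwrite('pics/s3.png',cv2.resize(camera('scene')[100:260,200:420],None,fx=3.5,fy=3.5,interpolation=cv2.INTER_CUBIC))
plan([.469,-.013,.014],Rd(-5.45),4)"
```

```text
8.25 [ 0.48032071 -0.01066471  0.088496  ] 0.053554918257197735
[-0.9, -3.0, 18.7] [0.16, -0.07, -0.02]
[-0.9, -3.0, 18.7] [0.16, -0.07, -0.02]
[-0.9, -2.9, 18.7] [0.16, -0.07, -0.02]
[-0.9, -2.9, 18.7] [0.16, -0.07, -0.02]
```

View pics/s3.png

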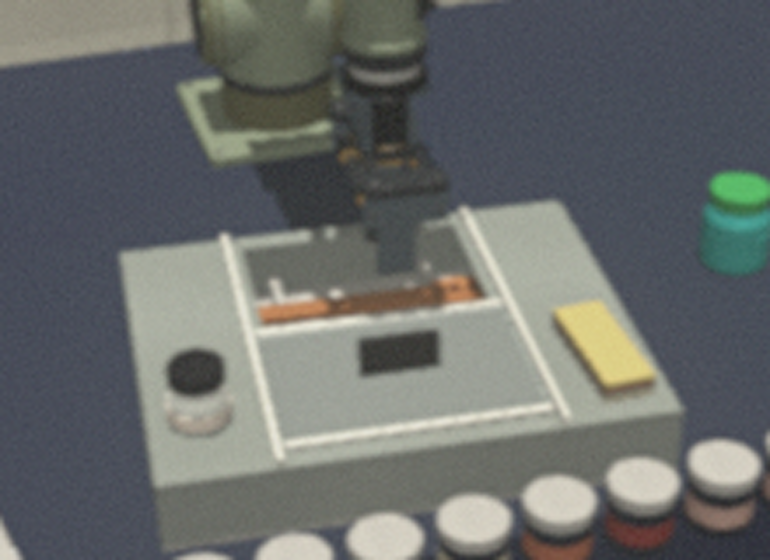

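The fingers are above the paddle at crop (397,290). I'll correct the 11 mm offset along box x before going down.

Request:
{"api": "send_rows", "payload": {"rows": [{"travel":[-1,-5,0],"turn":[0.6,-0.2,0],"hand":105},{"travel":[-1,-4,0],"turn":[0,0,0],"hand":105},{"travel":[0,-1,0],"turn":[0,0,0],"hand":105},{"travel":[0,0,0],"turn":[0,0,0],"hand":105},{"travel":[0,0,5],"turn":[0,0,0],"hand":105},{"travel":[0,0,10],"turn":[0,0,0],"hand":105},{"travel":[0,0,10],"turn":[0,0,0],"hand":105},{"travel":[0,0,5],"turn":[0,0,0],"hand":105}]}}

```text
clock: 9.1
tool_pos: [0.4716, -0.0119, 0.0592]
ee_rot: [[0.097, 0.995, 0.006], [0.995, -0.097, 0.001], [0.002, 0.006, -1.0]]
contact_force: [-0.5, -0.5, 0.3]
finger_gap: 0.0539
```

```bash
python3 -c "
from h import *
s=get_state();print(s['clock'],s['tool_pos'],s['finger_gap'],s['contact_force'])
plan([.469,-.013,.014],Rd(-5.45),4)"
```

```text
9.1 [ 0.47157254 -0.01193904  0.05920898] 0.053918983195981394 [-0.53440142 -0.50117264  0.26625819]
[-0.3, -0.7, 11.3] [0.09, -0.02, -0.03]
[-0.3, -0.7, 11.3] [0.09, -0.02, -0.03]
[-0.3, -0.6, 11.3] [0.09, -0.02, -0.03]
[-0.3, -0.6, 11.3] [0.09, -0.02, -0.03]
```

Request:
{"api": "send_rows", "payload": {"rows": [{"travel":[0,-2,5],"turn":[0.3,0,0],"hand":105},{"travel":[0,-1,10],"turn":[0,0,0],"hand":105},{"travel":[0,0,10],"turn":[0,0,0],"hand":105},{"travel":[0,0,8],"turn":[0,0,0],"hand":105},{"travel":[0,0,6],"turn":[0,0,0],"hand":105},{"travel":[0,0,3],"turn":[0,0,0],"hand":105},{"travel":[0,0,0],"turn":[0,0,0],"hand":105},{"travel":[0,0,0],"turn":[0,0,0],"hand":105}]}}

```text
clock: 9.9
tool_pos: [0.4674, -0.0115, 0.0114]
ee_rot: [[0.097, 0.995, -0.003], [0.995, -0.097, 0.002], [0.001, -0.003, -1.0]]
contact_force: [0.5, -0.2, 0.1]
finger_gap: 0.0536
```

Request:
{"api": "send_rows", "payload": {"rows": [{"travel":[0,0,-1],"turn":[0,0,0],"hand":255},{"travel":[0,0,0],"turn":[0,0,0],"hand":255},{"travel":[0,0,0],"turn":[0,0,0],"hand":255},{"travel":[0,0,0],"turn":[0,0,0],"hand":255},{"travel":[0,0,0],"turn":[0,0,0],"hand":255},{"travel":[0,0,0],"turn":[0,0,0],"hand":255},{"travel":[0,0,0],"turn":[0,0,0],"hand":255},{"travel":[0,0,0],"turn":[0,0,0],"hand":255}]}}

```text
clock: 10.7
tool_pos: [0.4682, -0.0115, 0.0137]
ee_rot: [[0.097, 0.995, -0.0], [0.995, -0.097, 0.002], [0.002, -0.001, -1.0]]
contact_force: [-0.4, 0.0, 0.1]
finger_gap: 0.0236
```

```bash
python3 -c "
from h import *
s=get_state();print(s['clock'],s['tool_pos'],s['finger_gap'],s['contact_force'])
a=camera('top');cv2.imwrite('pics/t4.png',a);cv2.imwrite('pics/t4c.png',cv2.resize(a[140:256,262:402],None,fx=5,fy=5,interpolation=cv2.INTER_CUBIC))
cv2.imwrite('pics/s4.png',cv2.resize(camera('scene')[100:260,200:420],None,fx=3.5,fy=3.5,interpolation=cv2.INTER_CUBIC))
"
```

```text
10.7 [ 0.46824693 -0.01153491  0.01367646] 0.02363285437509913 [-0.36280532  0.01418045  0.10952064]
```

View pics/s4.png

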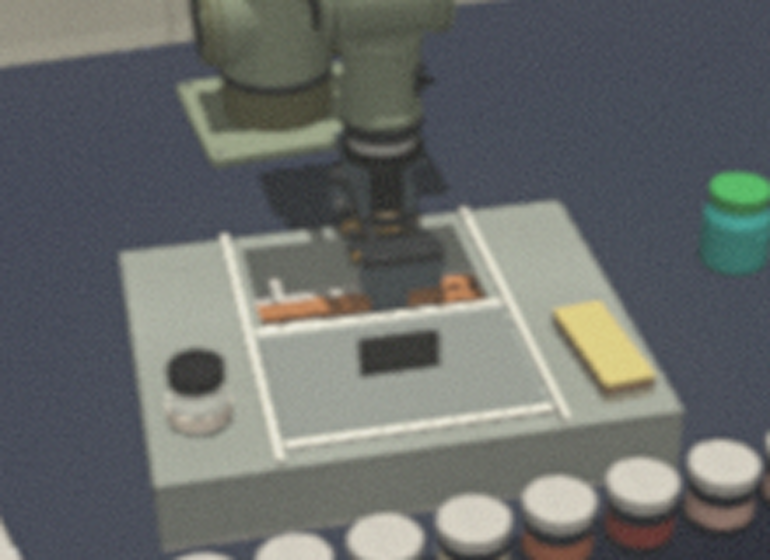

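Gap is 23.6 mm, which matches the 24 mm handle, so the paddle is gripped. Next I'll lift 10 mm and shift 63 mm towards −y, to bring the blade end inside the opening.

Request:
{"api": "send_rows", "payload": {"rows": [{"travel":[0,0,-5],"turn":[0,0,0],"hand":255},{"travel":[0,0,-4],"turn":[0,0,0],"hand":255},{"travel":[-4,0,0],"turn":[0,0,0],"hand":255},{"travel":[-8,0,0],"turn":[0,0,0],"hand":255},{"travel":[-12,0,0],"turn":[0,0,0],"hand":255},{"travel":[-12,0,0],"turn":[0,0,0],"hand":255},{"travel":[-8,0,0],"turn":[0,0,0],"hand":255},{"travel":[-4,0,0],"turn":[0,0,0],"hand":255}]}}

```text
clock: 11.6
tool_pos: [0.4631, -0.0638, 0.0235]
ee_rot: [[0.097, 0.995, -0.0], [0.995, -0.097, 0.001], [0.001, -0.0, -1.0]]
contact_force: [0.4, 0.6, -0.5]
finger_gap: 0.024
```

```bash
cat >> h.py <<'E'
def pad(g=16,h=17.5):
    # predicted paddle in the box frame, from TCP
    s=get_state(); b=np.load('box.npy'); c,sn=np.cos(b[2]),np.sin(b[2])
    def B(w): d=w[:2]-b[:2]; return np.round(1000*np.array([c*d[0]+sn*d[1],-sn*d[0]+c*d[1],w[2]]),1)
    T=lambda x,z: s['tool_pos']+s['ee_rot']@np.array([x,0,z])/1000
    print('t',s['clock'],'tcp',B(s['tool_pos']),'handle',B(T(-140-g,-h)),'blade',B(T(140-g,-h)),'F',s['contact_force'].round(1),'gap',round(s['finger_gap'],4))
    print('euler y tilt',np.degrees(np.arcsin(s['ee_rot'][2,0])).round(1))
E
python3 -c "
from h import *
pad()"
```

```text
t 11.6 tcp [-10.2 -28.3  23.5] handle [ -10.4 -184.3   40.8] blade [-10.   95.7  41.2] F [ 0.4  0.6 -0.5] gap 0.024
euler y tilt 0.1
```

Request:
{"api": "send_rows", "payload": {"rows": [{"travel":[-5,0,0],"turn":[0,0,0],"hand":255},{"travel":[-5,0,0],"turn":[0,0,0],"hand":255},{"travel":[0,0,-4],"turn":[0,3,0],"hand":255},{"travel":[0,0,-4],"turn":[0,3,0],"hand":255},{"travel":[0,0,-4],"turn":[0,3,0],"hand":255},{"travel":[1,0,-4],"turn":[0,3,0],"hand":255},{"travel":[0,0,0],"turn":[0,0,0],"hand":255},{"travel":[0,0,0],"turn":[0,0,0],"hand":255}]}}

```text
clock: 12.4
tool_pos: [0.4619, -0.0762, 0.0397]
ee_rot: [[0.094, 0.995, 0.021], [0.972, -0.096, 0.215], [0.216, -0.0, -0.976]]
contact_force: [-0.9, -0.3, -1.4]
finger_gap: 0.0237
```

```bash
python3 -c "
from h import *
pad()
cv2.imwrite('pics/s5.png',cv2.resize(camera('scene')[100:260,200:420],None,fx=3.5,fy=3.5,interpolation=cv2.INTER_CUBIC))
"
```

```text
t 12.4 tcp [-10.3 -40.7  39.7] handle [ -10.4 -196.8   23.1] blade [-10.1  76.6  83.6] F [-0.9 -0.3 -1.4] gap 0.0237
euler y tilt 12.5
```

View pics/s5.png

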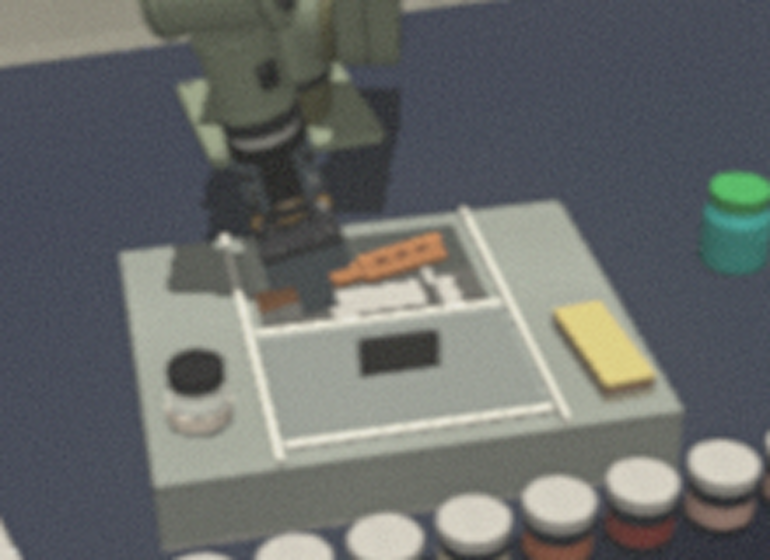

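The blade tip (445,245) rises clear through the opening. I'll tilt a little more, hold, then pull along the paddle.

Request:
{"api": "send_rows", "payload": {"rows": [{"travel":[1,0,-4],"turn":[0,3,0],"hand":255},{"travel":[1,0,-4],"turn":[0,2.5,0],"hand":255},{"travel":[0,0,0],"turn":[0,0,0],"hand":255},{"travel":[0,0,0],"turn":[0,0,0],"hand":255},{"travel":[0,0,0],"turn":[0,0,0],"hand":255},{"travel":[4,0,0],"turn":[0,0,0],"hand":255},{"travel":[8,0,0],"turn":[0,0,0],"hand":255},{"travel":[8,0,0],"turn":[0,0,0],"hand":255}]}}

```text
clock: 13.25
tool_pos: [0.4625, -0.0526, 0.0535]
ee_rot: [[0.087, 0.996, 0.025], [0.948, -0.09, 0.306], [0.307, -0.003, -0.952]]
contact_force: [-0.0, 0.2, -0.8]
finger_gap: 0.024
```

```bash
python3 -c "
from h import *
pad()
cv2.imwrite('pics/s6.png',cv2.resize(camera('scene')[100:260,200:420],None,fx=3.5,fy=3.5,interpolation=cv2.INTER_CUBIC))
"
```

```text
t 13.25 tcp [-11.8 -17.3  53.5] handle [ -11.1 -171.1   22.3] blade [-12.3  95.4 108.2] F [-0.   0.2 -0.8] gap 0.024
euler y tilt 17.9
```

View pics/s6.png

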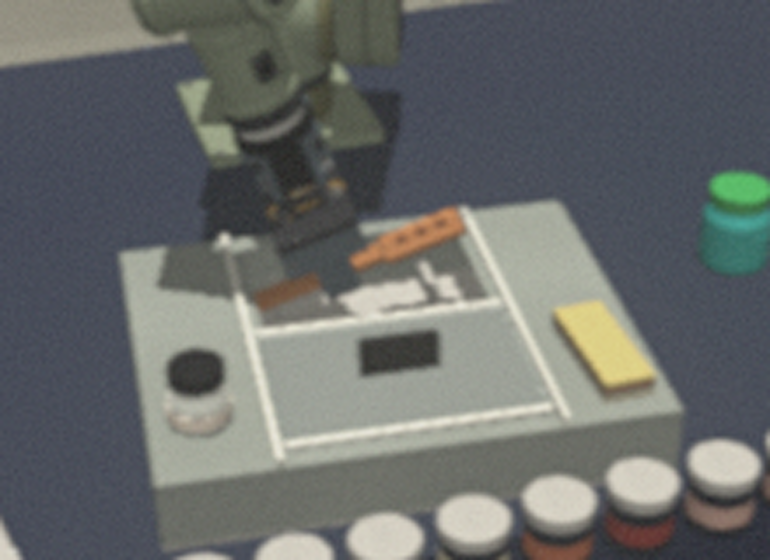

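Request:
{"api": "send_rows", "payload": {"rows": [{"travel":[10,0,0],"turn":[0,0,0],"hand":255},{"travel":[12,0,0],"turn":[0,0,0],"hand":255},{"travel":[14,0,0],"turn":[0,0,0],"hand":255},{"travel":[14,0,0],"turn":[0,0,0],"hand":255},{"travel":[14,0,0],"turn":[0,0,0],"hand":255},{"travel":[12,0,0],"turn":[0,0,0],"hand":255},{"travel":[8,0,0],"turn":[0,0,0],"hand":255},{"travel":[4,0,0],"turn":[0,0,0],"hand":255}]}}

```text
clock: 14.1
tool_pos: [0.4702, 0.0409, 0.0842]
ee_rot: [[0.083, 0.996, 0.025], [0.948, -0.087, 0.307], [0.308, -0.002, -0.951]]
contact_force: [-0.0, -0.0, -0.0]
finger_gap: 0.0237
```

```bash
python3 -c "
from h import *
pad()
cv2.imwrite('pics/s7.png',cv2.resize(camera('scene')[100:260,200:420],None,fx=3.5,fy=3.5,interpolation=cv2.INTER_CUBIC))
"
```

```text
t 14.1 tcp [-13.1  76.6  84.2] handle [-11.9 -77.2  52.8] blade [-13.9 189.2 139.1] F [-0. -0. -0.] gap 0.0237
euler y tilt 17.9
```

View pics/s7.png

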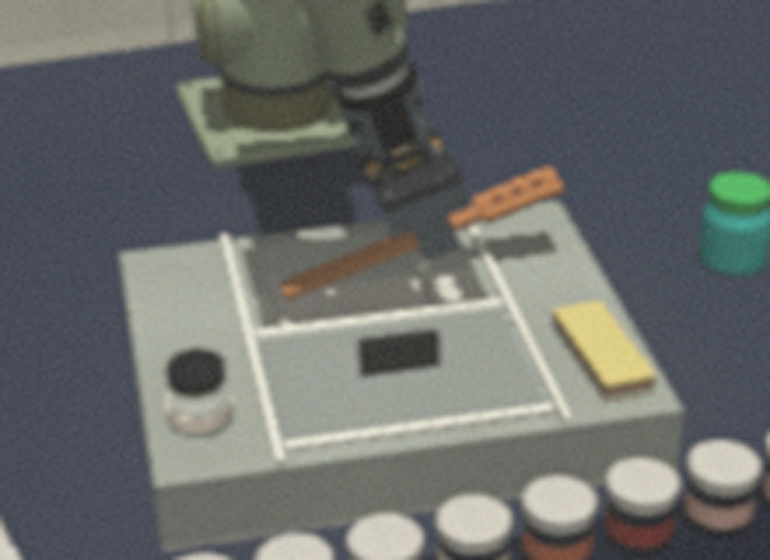

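The handle end (290,290) is now inside the opening's edge, so I'll lift straight up.

Request:
{"api": "send_rows", "payload": {"rows": [{"travel":[3,0,-8],"turn":[0,0,0],"hand":255},{"travel":[5,0,-15],"turn":[0,0,0],"hand":255},{"travel":[6,0,-19],"turn":[0,0,0],"hand":255},{"travel":[6,0,-19],"turn":[0,0,0],"hand":255},{"travel":[6,0,-19],"turn":[0,0,0],"hand":255},{"travel":[6,0,-19],"turn":[0,0,0],"hand":255},{"travel":[5,0,-15],"turn":[0,0,0],"hand":255},{"travel":[3,0,-8],"turn":[0,0,0],"hand":255}]}}

```text
clock: 14.95
tool_pos: [0.4695, 0.0386, 0.2188]
ee_rot: [[0.09, 0.996, 0.022], [0.948, -0.092, 0.306], [0.306, -0.006, -0.952]]
contact_force: [-0.1, 0.5, -0.9]
finger_gap: 0.0239
```

Request:
{"api": "send_rows", "payload": {"rows": [{"travel":[0,0,0],"turn":[0,-2,0],"hand":255},{"travel":[0,0,0],"turn":[0,-3,0],"hand":255},{"travel":[0,0,0],"turn":[0,-3,0],"hand":255},{"travel":[0,0,0],"turn":[0,-2,0],"hand":255},{"travel":[0,0,0],"turn":[0,-1,0],"hand":255},{"travel":[0,0,0],"turn":[0,0,0],"hand":255},{"travel":[0,0,0],"turn":[0,0,0],"hand":255},{"travel":[0,0,0],"turn":[0,0,0],"hand":255}]}}

```text
clock: 15.75
tool_pos: [0.4689, 0.0356, 0.2199]
ee_rot: [[0.099, 0.995, 0.004], [0.989, -0.098, 0.111], [0.111, -0.007, -0.994]]
contact_force: [-0.4, -0.4, -0.4]
finger_gap: 0.0239
```

```bash
python3 -c "
from h import *
pad(); s=get_state(); print(abs(s['dq']).max())
cv2.imwrite('pics/t8.png',camera('top'))
a=camera('scene');cv2.imwrite('pics/s8.png',a)
T=lambda x:s['tool_pos']+s['ee_rot']@np.array([x,0,-17.5])/1000
print(proj('scene',T(-156)),proj('scene',T(124)))
pad()
"
```

```text
t 15.75 tcp [-13.9  71.2 219.9] handle [-14.4 -85.8 220. ] blade [-13.3 192.5 251.1] F [-0.4 -0.4 -0.4] gap 0.0239
euler y tilt 6.4
0.34789353508915843
[273.74005798 138.3792345 ] [360.13748666 120.3493772 ]
t 15.85 tcp [-13.9  71.2 219.9] handle [-14.4 -85.8 220. ] blade [-13.3 192.5 251.1] F [-0.2  0.2  0. ] gap 0.0241
euler y tilt 6.4
```

View pics/s8.png

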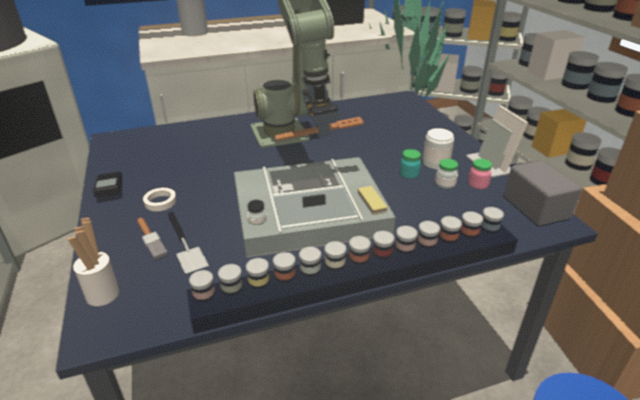

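View pics/t8.png

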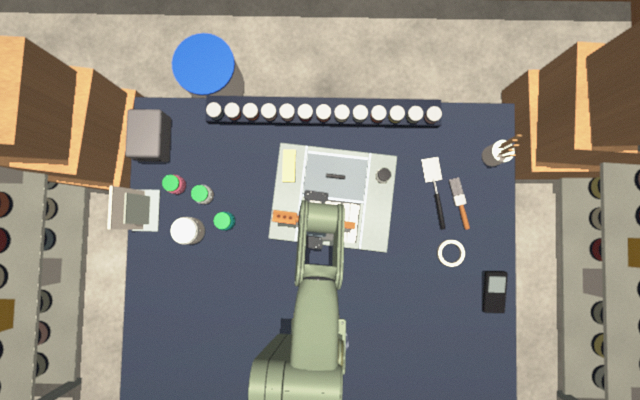

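The paddle is in the air at (275–363, 121–138), where the predicted ends (274,138) and (360,120) put it. The cover is open and the other things look unmoved, so I'm handing in.

```bash
python3 -c "
from h import *
print(job_done()); pad()"
```

```text
the job is handed in; nothing more can be done
None
the job is handed in; nothing more can be done
```

The cover is open and the paddle is out of the box, held still in the gripper. I handed the job in at about 15.9 s of the 54 s allowed; no verdict is reported.

- **Cover:** I gripped the fin and slid it to about 160 mm, and the last top picture still shows the opening free.
- **Paddle:** I gripped the handle near its balance point and moved it about 70 mm along the box, then tilted it blade end first to 18°. By calculation the blade end was then at about 108 mm and the handle end at 22 mm. I then drew it out along its length and lifted it.
- **Last checks:** The calculated heights are 220 mm (handle end) and 251 mm (blade end), against the 125 mm needed. In the scene picture the paddle's ends lie within a few pixels of where those heights put them. The finger gap is 24 mm, the outside force is near zero, and the arm was still.
- **Other things:** None looks moved in the last pictures, judged by eye only.
- **Disagreements:** The two cameras differed by about 5 mm in y on where the box lies, which stayed within the clearances I used. I tried to read the state once more after handing in, but it was refused, so I have no reading from the judged second.

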